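Pop the spring lid of the small dosing box and prime the pump

ROBOT

A 6-joint arm with a two-finger parallel gripper is mounted at the origin on the work surface. World frame = base frame: x ahead of the robot, y to its left, z up, the work surface at z = 0. Lengths are in mm, angles in rad, forces in N, time in s.
With the tool pointing down it reaches from about 350 to 875 mm from the base axis. Payload 4.2 kg.
Tool frame: the origin (TCP) lies midway between the tips of the shut fingers; the grasp point (between the pads) lies 19 mm behind it; z points along the fingers, y is the direction in which the jaws open and shut (so a half turn about z gives the same grasp; the last joint's range is limited). The gripper opens to 85 mm and grips with 20 to 120 N. Pads are 22 mm wide; open, the fingers measure 114 mm over their backs; the gripper's body (76 mm by 85 mm) begins 54 mm behind the grasp point. The pads swing forward as they close: fully open they stand 13 mm farther back than shut.
Start: joints at [1.398, 0.385, 0.008, 0, -1.194, -0.259], TCP at [261.533, 567.626, 231.312] pointing down, gripper open.
Joint ranges: [-3.14, 3.14], [-1.21, 2.06], [-1.07, 1.41], [-3.16, 2.05], [-2.99, -0.16], [-3.1, 3.1]. Speed limits (rad/s): [2.79, 2.79, 3.14, 3.14, 3.14, 3.14].

INTERFACE

Orientations are given as a unit quaternion [x, y, z, w].
In Python, from bench import arm gives the robot as it stands. The module is installed in compiled form; this text tells all that it offers.
- The arm moves only by the tool drive_tool, never from a script. Its argument "moves" is a list that holds one entry, the list of rows, each a list of 7 numbers: the opening, from 0 (shut) to 1 (fully open), then the shift along the tool's x, y, z in m, then the turn, a rotation vector about the tool's x, y, z in rad. In form: [[[hand, dx, dy, dz, wx, wy, wz], ...]]. A call has 1 to 20 rows; each row shifts and turns the pose as measured when the row begins, along the tool's axes as they then stand; what a row does not reach is not made up. A row lasts 1/10 s, in which the tool goes at most 50 mm and 8.59 degrees, less where a joint would pass 70% of its speed; a pose out of reach is approached as far as the arm can. A call with a gripper value outside its range is refused whole. The fingers move at their own pace and stop on an object; the grip force is fixed at half the most. Time passes only in rows, so rows that do not move let the fingers close. It gives the time, the measured TCP pose, the force and the opening at its end, in the units of the state.
- arm.read_state(): the state, without advancing time (a new reading comes with each control period).
- arm.get_image(name): name is "scene" or "top" or "wrist"; returns (picture, depth): 420x560x3 uint8, red, green, blue; 420x560 float32, mm along the optical axis (not along the pixel's ray), 0 where there is no reading.
- arm.camera_params(name): a dict with "fov_y" (degrees; the focal length in pixels is half the picture's height over the tangent of half this angle, whatever the lens; pixels are square), "cx", "cy" (the principal point, pixels), "k1" (the pictures are not rectified: a ray, as slopes to the right and down, at radius r is drawn at 1 + k1 r^2 times it, then the intrinsics apply), "world_from_camera" (4x4, takes a point from camera to world coordinates); the wrist camera has in their place "T_tool_cam" (4x4, takes a point from camera to tool coordinates, whose origin is the TCP and whose axes are the flange's). Camera axes: x right, y down, z forward; pixel columns grow to the right and rows downward; lengths in mm; the calibration is good to about 2 mm. A picture is of the moment at which its call begins: read the wrist's pose just before it. camera_params takes no time and is no camera call.
- arm.job_done(): hands the job in, once; it reports no verdict.
The state is a dict: "clock": time; "joints": joint angles; "joint_vel": joint speeds; "joint_efforts": joint torques, N m; "position": TCP position; "ee_rot": TCP orientation; "contact_force": force on the tool from outside, world axes, zero at the start; "wrist_torque": the same for the moment, N m; "gripper_width": finger opening in mm.
Only numpy, scipy, OpenCV 4.12 (cv2) and the standard library are available. Lean on these libraries where they do the work, as an engineer would, in place of code of your own. Each camera call takes 0.05 s, during which the arm holds its last target.

TASK

Prime the pump in the small dosing box, using fingertips only: press down the front edge of its lid until the touch catch lets go and the lid springs ajar, push the lid up and back until it leans past upright and stays there, then press the round black button inside fully in and let it go. Leave the wide dosing box shut, and do not pick up or shift any of the things standing around.

Things in the scene. Friction and masses are not known exactly. Their poses are not given: they have to be found in the camera images.
- small_box_base (a point): Centre of the underside of the small dosing box: fixed, plain steel, 110 mm deep (front to back), 110 mm wide, rim 104 mm high, one flat hinged lid on top; x points from its front (robot side) to its hinge side, y left, z up. The catch sits under the middle of the lid's front edge.
- small_lid (a joint): Angle (rad) of the small lid: 0 = shut and latched, 1.571 = upright, 1.85 = stop. Pressed down near its front edge (about 5 N; it gives at about -0.05, 5 mm there, and stops at -0.07) the catch trips for good; as the finger leaves, a spring pin lifts the lid to about 0.47. From there the hinge is stiff and stays where left; about 2 N at the edge swings it on.
- small_edge (a point): Middle of the upper front edge of the small lid, an aluminium plate 105 mm deep, 110 mm wide, 8 mm thick; moves with the lid. Shut, it is 120 mm up and its x axis points level from the front of the box to its hinge (away from the robot), y to the left along the edge, z up. A round press mark, 20 mm across, is centred 15 mm behind it.
- small_hinge (a point): Middle of the small lid's hinge line, at the far side of the box, level with the lid's underside (112 mm up); fixed; its x axis points level from the front of the box to its hinge (away from the robot), y to the left along the edge, z up. The lid reaches 105 mm from it.
- prime (a joint): Travel (m) of the round black prime button under the small lid: 0 = out, 0.006 = fully in; it springs back. It takes 1.5 N to start and 5 N fully in.
- prime_top (a point): Centre of the top of the prime button, 28 mm across, which moves straight down. 50 mm in front of the hinge line, 14 mm below it and 6 mm below the rim; the well around it is 102 by 102 mm. The lid's spring pin, 8 mm thick, stands 18 mm above hinge height, 40 mm in front of the hinge line, 39 mm to the left.
- wide_lid (a joint): Hinge angle (rad) of the lid of the other dosing box, alike but 180 mm wide, with the same touch catch: 0 = shut. It is to stay shut.
- wide_edge (a point): Middle of the upper front edge of the wide lid (same height as the small one); its x axis points level from the front of the box to its hinge (away from the robot), y to the left along the edge, z up.
- jar: Bystander: closed white jar with a steel cap, 56 mm across, 75 mm high, standing between the two dosing boxes. Loose.
- squeeze_bottle: Bystander: closed white bottle, 60 mm across, 170 mm high, standing behind the dosing boxes. Loose.
- cutlery_cup: Bystander: open steel cup, 80 mm across, 120 mm high, standing behind the dosing boxes. Loose.
- mug: Bystander: white mug, 80 mm across, 90 mm high, to the robot's right. Loose.
- bowl: Bystander: white bowl, 130 mm across, 55 mm high, to the robot's right. Loose.
- brush: Bystander: brush lying on the bench in front of the gap between the boxes. Loose.
- spoon: Bystander: spoon lying on the bench to the left of the boxes. Loose.

How it is judged (in metres and radians):
On the way, in this order (a step that is already met when the one before it is completed fails the run):
1. the small lid has been pressed in past its catch (value of joint small_lid below -0.03 rad).
2. the small lid has sprung ajar (value of joint small_lid between 0.25 and 1.2 rad), for 0.1 s.
3. the small lid leans past upright (value of joint small_lid above 1.571 rad), for 0.2 s.
4. the prime button is fully in (value of joint prime above 0.0045 m), for 0.05 s.
At the end, for the whole second after the job is handed in: The small lid stands open past upright (over 1.55 rad), the prime button has been fully in (over 4.5 mm) and is out again (under 1.5 mm), the wide lid is shut (under 0.03 rad), and no bystander is more than 30 mm from where it stood (value of joint small_lid above 1.55 rad and value of joint prime below 0.0015 m and value of joint wide_lid below 0.03 rad and not (distance of any of jar, squeeze_bottle, cutlery_cup, mug, bowl, brush, spoon from where it was at the start of the episode above 0.03 m)); the robot touches nothing.
It fails at once if the wide box's lid is opened (value of joint wide_lid above 0.05 rad).
It fails at once if a bystander is picked up or shifted by more than 30 mm (distance of any of jar, squeeze_bottle, cutlery_cup, mug, bowl, brush, spoon from where it was at the start of the episode above 0.03 m).
It also fails if it takes over 51 s, if anything falls off the work surface, if the arm or the gripper's body presses on something with over 40 N, if the wrist force passes 120 N, or if a joint passes its speed limit or range.

## Working session

There is one attempt and no reset: what is moved stays moved. The work goes in short steps, Python scripts to look and compute and a tool call to move; the robot and the scene stay as the last step left them, time stands still between calls to the robot, and variables do not carry over. Pictures are saved under pics/ and viewed, and the job is handed in when it is done.

Besides the shell and the picture viewer there is one more tool, called after "Request:" as a command line: name --argument value ..., lists and objects as JSON in quotes. drive_tool: Moves the arm, as the interface text tells. Its arguments: {"type":"object","properties":{"moves":{"type":"array","items":{"type":"array","items":{"type":"array","items":{"type":"number"}}}}},"required":["moves"]}

```bash
mkdir -p pics; cat > h.py <<'E'
import numpy as np, cv2
from bench import arm
def snap(n,f):
    s=arm.read_state(); im,d=arm.get_image(n); cv2.imwrite(f'pics/{f}.png',im[:,:,::-1].copy()); np.save(f'pics/{f}.npy',d); return s,im,d
def K(n):
    p=arm.camera_params(n); f=210/np.tan(np.radians(p['fov_y'])/2); return p,f
def ray(n,u,v):
    p,f=K(n); x=(u-p['cx'])/f; y=(v-p['cy'])/f; r=np.hypot(x,y); q=r
    for _ in range(20): q=r/(1+p['k1']*q*q)
    s=q/r if r>0 else 1
    T=np.array(p['world_from_camera']); return T[:3,3],T[:3,:3]@np.array([x*s,y*s,1])
def plane(n,u,v,z):
    o,d=ray(n,u,v); return o+d*(z-o[2])/d[2]
def dep(n,u,v,D):
    o,d=ray(n,u,v); return o+d*D[int(v),int(u)]
E
python3 - <<'E'
from h import *
for n in('top','scene'):
    snap(n,n+'0'); print(n,arm.camera_params(n))
print(arm.read_state())
E
```

```text
top {'fov_y': 47.50616058139009, 'cx': 280.4401511838761, 'cy': 197.0820083079101, 'k1': -0.08136479230086115, 'world_from_camera': array([[ 1.77938832e-03, -9.94814936e-01,  1.01686167e-01,
         4.28357941e+02],
       [-9.99953169e-01, -2.73741450e-03, -9.28263761e-03,
        -1.82928281e+01],
       [ 9.51286373e-03, -1.01664888e-01, -9.94773218e-01,
         1.40238901e+03],
       [ 0.00000000e+00,  0.00000000e+00,  0.00000000e+00,
         1.00000000e+00]])}
scene {'fov_y': 56.052999839789955, 'cx': 276.4291576832192, 'cy': 208.80958827261446, 'k1': -0.08744908108984432, 'world_from_camera': array([[-5.39440586e-01,  7.00149946e-01, -4.67754110e-01,
         1.01393441e+03],
       [ 8.41897908e-01,  4.38881932e-01, -3.13991341e-01,
         2.57969539e+02],
       [-1.45521934e-02, -5.63180879e-01, -8.26205502e-01,
         8.98311840e+02],
       [ 0.00000000e+00,  0.00000000e+00,  0.00000000e+00,
         1.00000000e+00]])}
{'clock': 0.1, 'joints': array([ 1.39758164e+00,  3.85531142e-01,  6.71065836e-03, -4.51599143e-04,
       -1.19400178e+00, -2.58592596e-01]), 'joint_vel': array([-0.00058123, -0.00275222,  0.00297742,  0.00189971,  0.00037373,
        0.0004617 ]), 'joint_efforts': array([-2.78040498e-04, -3.93318450e+01,  1.88930011e+01,  4.19798255e+00,
       -2.58739856e-03,  8.73640232e-06]), 'position': array([261.33256781, 567.14283296, 230.27714906]), 'ee_rot': array([ 9.76764836e-01, -2.14311422e-01, -1.66454650e-04,  1.02100021e-03]), 'contact_force': array([-0.78149931,  0.09139539, -0.06045104]), 'wrist_torque': array([-0.02044589,  0.01203447, -0.00965806]), 'gripper_width': 85.48261226434961}
```

View pics/top0.png

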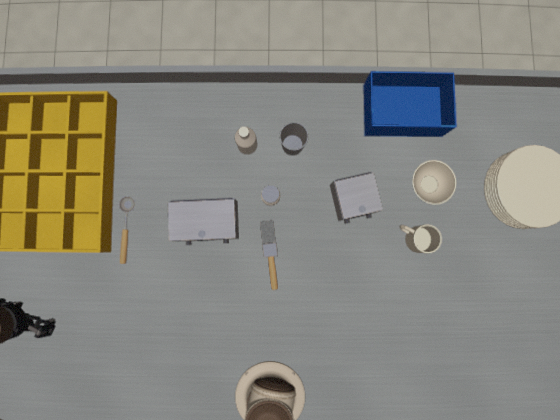

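View pics/scene0.png

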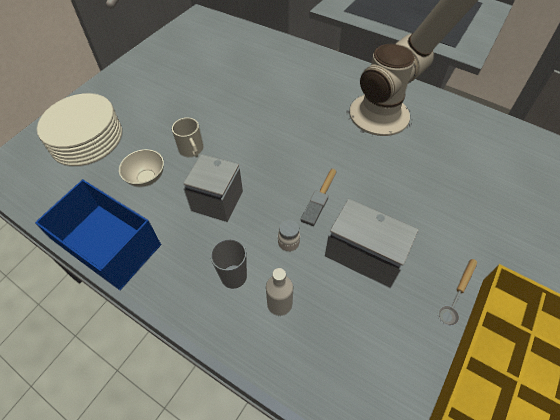

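The small box is at about (357,196) in the top view and the wide one at (202,220). The press marks face the robot. Next I'll measure the lid.

```bash
python3 - <<'E'
from h import *
D=np.load('pics/top0.npy'); im=cv2.imread('pics/top0.png')
# height map
H=np.zeros(D.shape)
P=np.zeros(D.shape+(3,))
for v in range(150,260):
  for u in range(150,400):
    P[v,u]=dep('top',u,v,D)
for name,(a,b,c,d) in dict(small=(325,395,165,230),wide=(160,245,190,250)).items():
    m=np.zeros(D.shape,np.uint8); z=P[...,2]; m[c:d,a:b]=((z>108)&(z<132))[c:d,a:b]
    print(name,m.sum(),np.median(z[m>0]))
    cs,_=cv2.findContours(m,0,2); k=max(cs,key=cv2.contourArea); r=cv2.minAreaRect(k); 
    B=cv2.boxPoints(r); print(B.round(1).tolist())
    W=np.array([plane('top',u,v,120) for u,v in B])
    print(W.round(1).tolist(), W.mean(0).round(1),[np.linalg.norm(W[i]-W[i-1]).round(1) for i in range(4)])
cv2.imwrite('pics/z.png',cv2.resize(im[160:250,310:400],None,fx=6,fy=6,interpolation=2))
E
```

```text
Traceback (most recent call last):
  File "h.py", line 15, in dep
    o,d=ray(n,u,v); return o+d*D[int(v),int(u)]
        ~~~^^^^^^^
  File "h.py", line 8, in ray
    p,f=K(n); x=(u-p['cx'])/f; y=(v-p['cy'])/f; r=np.hypot(x,y); q=r
        ~^^^
  File "h.py", line 6, in K
    p=arm.camera_params(n); f=210/np.tan(np.radians(p['fov_y'])/2); return p,f
ValueError: time passes only in moves, steps and waits
```

```bash
sed -i 's/^def K(n):/import functools\n@functools.lru_cache(None)\ndef K(n):/' h.py; cat > m.py <<'E'
from h import *
D=np.load('pics/top0.npy'); im=cv2.imread('pics/top0.png')
P=np.zeros(D.shape+(3,))
for v in range(150,260):
  for u in range(150,400):
    P[v,u]=dep('top',u,v,D)
for name,(a,b,c,d) in dict(small=(325,395,165,230),wide=(160,245,190,250)).items():
    m=np.zeros(D.shape,np.uint8); z=P[...,2]; m[c:d,a:b]=((z>108)&(z<132))[c:d,a:b]
    print(name,m.sum(),np.median(z[m>0]))
    cs,_=cv2.findContours(m,0,2); k=max(cs,key=cv2.contourArea); r=cv2.minAreaRect(k); 
    B=cv2.boxPoints(r); print(B.round(1).tolist())
    W=np.array([plane('top',u,v,120) for u,v in B])
    print(W.round(1).tolist(), W.mean(0).round(1),[np.linalg.norm(W[i]-W[i-1]).round(1) for i in range(4)])
cv2.imwrite('pics/z.png',cv2.resize(im[160:250,310:400],None,fx=6,fy=6,interpolation=2))
E
python3 m.py
```

```text
small 1613 119.15924022192735
[[333.79998779296875, 180.0], [373.20001220703125, 170.5], [382.70001220703125, 210.0], [343.29998779296875, 219.39999389648438]]
[[606.5, -175.3, 120.0], [633.0, -283.6, 120.0], [525.2, -307.5, 120.0], [499.4, -199.9, 120.0]] [ 566.  -241.6  120. ] [np.float64(109.9), np.float64(111.5), np.float64(110.5), np.float64(110.7)]
wide 2638 118.83791155152392
[[167.0, 199.89999389648438], [233.89999389648438, 197.6999969482422], [235.1999969482422, 238.0], [168.3000030517578, 240.10000610351562]]
[[551.0, 276.7, 120.0], [557.4, 95.4, 120.0], [449.0, 90.8, 120.0], [442.5, 270.5, 120.0]] [500.  183.4 120. ] [np.float64(108.7), np.float64(181.3), np.float64(108.5), np.float64(179.9)]
```

View pics/z.png

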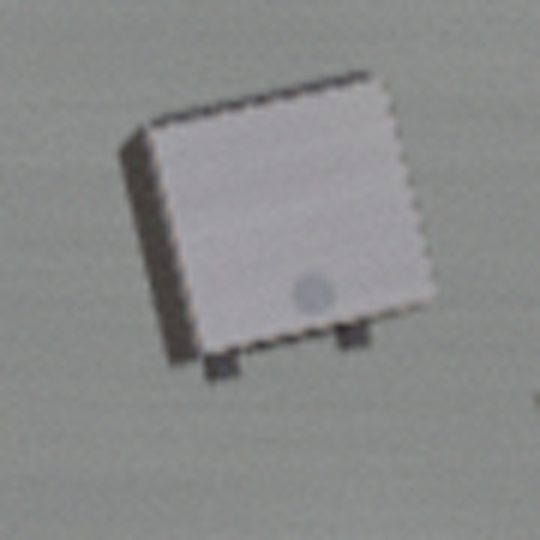

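```bash
python3 - <<'E'
from h import *
print('mark top',plane('top',310+313/6-.4,160+293/6-.4,120).round(1))
im=cv2.imread('pics/scene0.png')
cv2.imwrite('pics/zs.png',cv2.resize(im[150:225,180:250],None,fx=8,fy=8,interpolation=2))
D=np.load('pics/scene0.npy')
for u,v in((215,170),(200,180),(370,235)): print(dep('scene',u,v,D).round(1))
print(arm.camera_params('wrist'))
E
```

```text
mark top [ 529.2 -250.4  120. ]
[ 555.3 -237.3  119.7]
[ 601.  -250.3  118.6]
[519.2 182.4 117.7]
{'fov_y': 62.64752337955472, 'cx': 282.6602048519418, 'cy': 210.0436021529654, 'k1': 0.02221211597200681, 'T_tool_cam': array([[-6.22906833e-04, -9.63714978e-01, -2.66932677e-01,
         6.75337474e+01],
       [ 9.99999686e-01, -7.30873315e-04,  3.05121589e-04,
         7.15710418e-01],
       [-4.89144215e-04, -2.66932403e-01,  9.63715131e-01,
        -1.41794920e+02],
       [ 0.00000000e+00,  0.00000000e+00,  0.00000000e+00,
         1.00000000e+00]])}
```

View pics/zs.png

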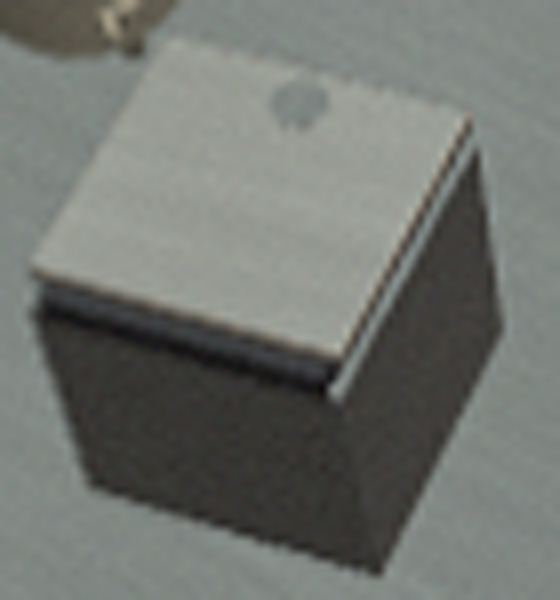

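```bash
cat > g.py <<'E'
from h import *
from scipy.spatial.transform import Rotation as R
def go(p,yaw,pitch,n):
    # target: tool x=-box x turned; tool z down tilted forward by pitch
    s=arm.read_state(); r=R.from_quat(s['ee_rot']); p0=np.array(s['position'])
    fx=np.array([np.cos(yaw),np.sin(yaw),0]); z=np.sin(pitch)*fx+np.array([0,0,-np.cos(pitch)]); y=np.cross(z,-fx); y/=np.linalg.norm(y); x=np.cross(y,z)
    rt=R.from_matrix(np.c_[x,y,z]); w=(r.inv()*rt).as_rotvec()
    for i in range(n):
        print([0]+(((r*R.from_rotvec(w*i/n)).inv().apply((p-p0)/n))/1000).round(4).tolist()+(w/n).round(3).tolist())
E
python3 - <<'E'
from h import *
print('mark scene',plane('scene',217.5-.4,162.9-.4,120).round(1))
C=[plane('scene',180+a/8-.4,150+b/8-.4,120) for a,b in((175,40),(470,118),(340,360),(35,272))]
print(np.round(C,1))
print(np.mean(C,0),np.arctan2(*(C[2]+C[3]-C[0]-C[1])[[1,0]]))
from g import go
go(np.array([527.5,-250.3,220]),.232,0,19)
E
```

```text
mark scene [ 532.4 -248.1  120. ]
[[ 532.3 -300.8  120. ]
 [ 508.2 -197.   120. ]
 [ 608.6 -173.8  120. ]
 [ 632.4 -276.9  120. ]]
[ 570.3669571  -237.11553305  120.        ] 0.23078100438210647
[0, 0.0307, 0.0332, 0.0006, 0.0, -0.0, 0.13]
[0, 0.0348, 0.0289, 0.0006, 0.0, -0.0, 0.13]
[0, 0.0383, 0.0242, 0.0006, 0.0, -0.0, 0.13]
[0, 0.0411, 0.019, 0.0006, 0.0, -0.0, 0.13]
[0, 0.0432, 0.0135, 0.0006, 0.0, -0.0, 0.13]
[0, 0.0446, 0.0077, 0.0006, 0.0, -0.0, 0.13]
[0, 0.0452, 0.0019, 0.0006, 0.0, -0.0, 0.13]
[0, 0.0451, -0.004, 0.0006, 0.0, -0.0, 0.13]
[0, 0.0442, -0.0098, 0.0006, 0.0, -0.0, 0.13]
[0, 0.0425, -0.0155, 0.0006, 0.0, -0.0, 0.13]
[0, 0.0401, -0.0209, 0.0006, 0.0, -0.0, 0.13]
[0, 0.0371, -0.0259, 0.0005, 0.0, -0.0, 0.13]
[0, 0.0334, -0.0305, 0.0005, 0.0, -0.0, 0.13]
[0, 0.0291, -0.0346, 0.0005, 0.0, -0.0, 0.13]
[0, 0.0244, -0.0381, 0.0005, 0.0, -0.0, 0.13]
[0, 0.0192, -0.041, 0.0005, 0.0, -0.0, 0.13]
[0, 0.0137, -0.0431, 0.0005, 0.0, -0.0, 0.13]
[0, 0.008, -0.0445, 0.0005, 0.0, -0.0, 0.13]
[0, 0.0022, -0.0452, 0.0005, 0.0, -0.0, 0.13]
```

Request:
drive_tool --moves '[[[0,0.031,0.033,0,0,0,0.13],[0,0.035,0.029,0,0,0,0.13],[0,0.038,0.024,0,0,0,0.13],[0,0.041,0.019,0,0,0,0.13],[0,0.043,0.0135,0,0,0,0.13],[0,0.0445,0.008,0,0,0,0.13],[0,0.045,0.002,0,0,0,0.13],[0,0.045,-0.004,0,0,0,0.13],[0,0.044,-0.01,0,0,0,0.13],[0,0.0425,-0.0155,0,0,0,0.13],[0,0.04,-0.021,0,0,0,0.13],[0,0.037,-0.026,0,0,0,0.13],[0,0.033,-0.0305,0,0,0,0.13],[0,0.029,-0.0345,0,0,0,0.13],[0,0.024,-0.038,0,0,0,0.13],[0,0.019,-0.041,0,0,0,0.13],[0,0.014,-0.043,0,0,0,0.13],[0,0.008,-0.0445,0,0,0,0.13]]]'

```text
clock: 1.9
position: [485.0, -242.5, 228.4]
ee_rot: [-0.141, 0.99, -0.003, -0.003]
contact_force: [0.8, 1.0, 0.3]
gripper_width: -0.1
```

```bash
python3 - <<'E'
from g import *
go(np.array([530,-249.5,135]),.231,0,4)
print(arm.read_state()['joints'])
E
```

```text
[0, -0.0105, -0.0047, 0.0233, -0.001, -0.002, 0.013]
[0, -0.0105, -0.0046, 0.0233, -0.001, -0.002, 0.013]
[0, -0.0105, -0.0045, 0.0233, -0.001, -0.002, 0.013]
[0, -0.0105, -0.0044, 0.0233, -0.001, -0.002, 0.013]
[-0.16017297  0.24701602 -0.20300384  0.0084034  -1.12434179 -1.1317657 ]
```

Request:
drive_tool --moves '[[[0,-0.0105,-0.0047,0.023,-0.001,-0.002,0.013],[0,-0.0105,-0.0047,0.023,-0.001,-0.002,0.013],[0,-0.0105,-0.0046,0.023,-0.001,-0.002,0.013],[0,-0.0105,-0.0045,0.018,-0.001,-0.002,0.013],[0,0,0,0,0,0,0]]]'

```text
clock: 2.4
position: [530.7, -258.1, 135.8]
ee_rot: [-0.107, 0.994, -0.0, -0.0]
contact_force: [-1.1, 0.5, 0.5]
gripper_width: -0.2
```

```bash
python3 - <<'E'
from g import *
go(np.array([529,-249.5,124]),.231,0,2)
s,_,_=snap('wrist','w1')
E
```

```text
[0, -0.0001, 0.0044, 0.0059, -0.0, -0.0, -0.009]
[0, -0.0001, 0.0044, 0.0059, -0.0, -0.0, -0.009]
```

View pics/w1.png

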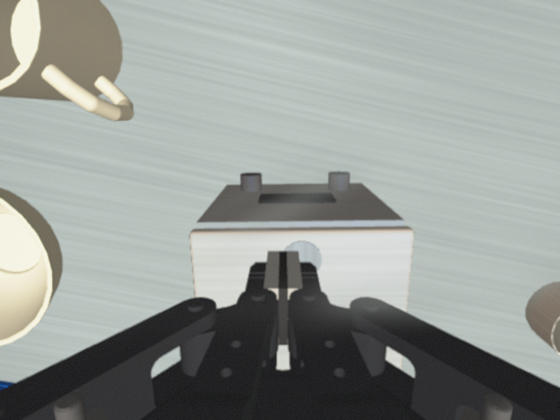

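Wrist view: the lid's front edge lies at row 228, columns 191–412. The mark is at (303,255) and the fingertips at (283,252), so they need to go about 9 mm left before pressing.

Request:
drive_tool --moves '[[[0,0,0.0044,0.006,0,0,-0.009],[0,0,0.0044,0.006,0,0,-0.009],[0,0,0,0.003,0,0,0],[0,0,0,0.002,0,0,0],[0,0,0,0.002,0,0,0]]]'

```text
clock: 2.95
position: [528.9, -248.3, 121.1]
ee_rot: [-0.118, 0.993, -0.002, 0.003]
contact_force: [0.2, 0.7, -0.2]
gripper_width: 0.2
```

Request:
drive_tool --moves '[[[0,0,0,0.002,0,0,0],[0,0,0,0.002,0,0,0],[0,0,0,0.002,0,0,0]]]'

```text
clock: 3.25
position: [528.8, -248.4, 117.3]
ee_rot: [-0.118, 0.993, -0.002, 0.004]
contact_force: [-2.3, 2.3, 4.9]
gripper_width: 0.1
```

Request:
drive_tool --moves '[[[0,0,0,0.002,0,0,0],[0,0,0,0.002,0,0,0]]]'

```text
clock: 3.45
position: [528.7, -248.5, 115.0]
ee_rot: [-0.118, 0.993, -0.002, 0.004]
contact_force: [-2.3, 2.6, 4.7]
gripper_width: -0.1
```

Request:
drive_tool --moves '[[[0,0,0,0.002,0,0,0],[0,0,0,0.0025,0,0,0]]]'

```text
clock: 3.65
position: [528.7, -248.6, 113.7]
ee_rot: [-0.119, 0.993, -0.003, 0.004]
contact_force: [-6.7, 5.1, 17.9]
gripper_width: 0.1
```

The lid is at its stop (force 18 N), so I'll back off up and toward the robot.

Request:
drive_tool --moves '[[[0,0,0,-0.01,0,0,0],[0,0,0,-0.03,0,0,0],[0,0.01,0,-0.04,0,0,0],[0,0.04,0,-0.01,0,0,0],[0,0.045,0,0,0,0,0],[0,0.02,0,0,0,0,0],[0,0,0,0,0,0,0]]]'

```text
clock: 4.35
position: [415.6, -276.9, 208.6]
ee_rot: [-0.12, 0.993, -0.005, 0.007]
contact_force: [0.5, -0.0, -0.1]
gripper_width: 0.5
```

```bash
python3 - <<'E'
from g import *
s,_,_=snap('wrist','w2'); s,_,_=snap('scene','s2'); print(s['position'],s['contact_force'],s['joints'])
E
```

```text
[ 416.68565854 -276.83063714  208.58843765] [0.42236395 0.4284158  0.4728501 ] [-0.25889319  0.18245876 -0.34003709  0.0044282  -1.03051487 -1.07388736]
```

View pics/s2.png

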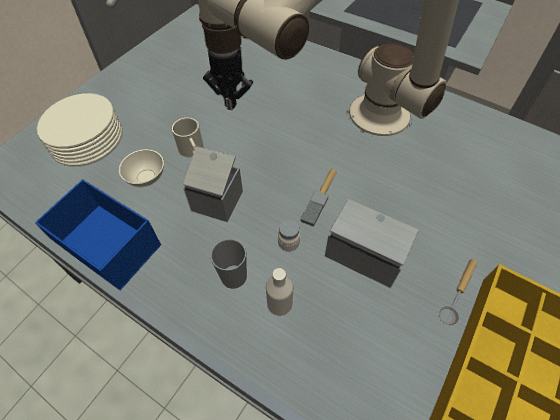

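View pics/w2.png

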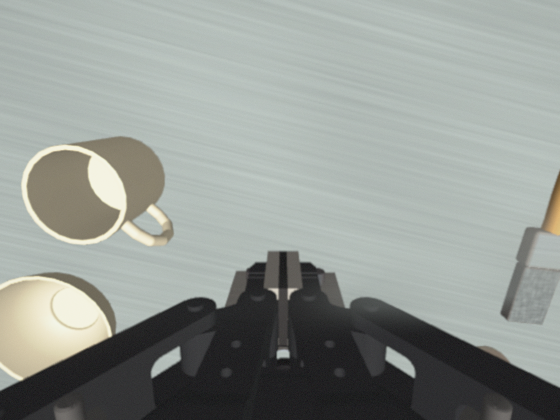

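```bash
cat >> g.py <<'E'
H=np.array([617.6,-228.9,0]);YAW=.231
def ga(a,z,pitch,n,off=0):
    go(H+a*np.array([np.cos(YAW),np.sin(YAW),0])+off*np.array([-np.sin(YAW),np.cos(YAW),0])+[0,0,z],YAW,pitch,n)
def ab():
    s=arm.read_state(); d=np.array(s['position'])-H; r=R.from_quat(s['ee_rot']).as_matrix()
    print('a,off,z',(d[0]*np.cos(YAW)+d[1]*np.sin(YAW)).round(1),(-d[0]*np.sin(YAW)+d[1]*np.cos(YAW)).round(1),d[2].round(1),'tz',r[:,2].round(3),'F',np.round(s['contact_force'],1),s['clock'])
E
python3 - <<'E'
from g import *
D=np.load('pics/s2.npy')
for u,v in((211,160),(208,170),(203,182)):
    p=dep('scene',u,v,D); d=p-H; print(p.round(1), 'ang',np.arctan2(d[2]-120,-(d[0]*np.cos(YAW)+d[1]*np.sin(YAW))))
ab(); ga(-150,140,.785,6)
E
```

```text
[ 553.9 -245.4  152.3] ang 0.45604393741790217
[ 576.6 -239.5  140. ] ang 0.4418284740564971
[ 606.4 -234.5  126.9] ang 0.5157279936240815
a,off,z -205.5 -0.8 208.3 tz [ 0.016 -0.008 -1.   ] F [ 0.8 -0.2 -0.3] 4.45
[0, -0.0091, 0.0002, 0.0115, -0.001, -0.129, 0.002]
[0, -0.0075, 0.0002, 0.0126, -0.001, -0.129, 0.002]
[0, -0.0059, 0.0002, 0.0134, -0.001, -0.129, 0.002]
[0, -0.0041, 0.0002, 0.0141, -0.001, -0.129, 0.002]
[0, -0.0023, 0.0002, 0.0145, -0.001, -0.129, 0.002]
[0, -0.0004, 0.0002, 0.0147, -0.001, -0.129, 0.002]
```

Depth gives the lid angle as about 0.45–0.5 rad, so it is ajar. Next I'll tilt the tool.

Request:
drive_tool --moves '[[[0,-0.009,0,0.0115,0,-0.129,0],[0,-0.0075,0,0.0125,0,-0.129,0],[0,-0.006,0,0.0135,0,-0.129,0],[0,-0.004,0,0.014,0,-0.129,0],[0,-0.002,0,0.0145,0,-0.129,0],[0,0,0,0.0145,0,-0.129,0],[0,0,0,0,0,0,0]]]'

```text
clock: 5.15
position: [474.6, -263.5, 141.0]
ee_rot: [-0.119, 0.927, 0.042, 0.352]
contact_force: [0.2, -0.8, 0.1]
gripper_width: 0.1
```

```bash
python3 - <<'E'
from g import *
ab(); print(arm.read_state()['joints'].round(2));ga(-120,138,.785,3); print(); ga(-78,135,.785,8)
E
```

```text
a,off,z -147.2 -1.0 141.0 tz [ 0.643  0.162 -0.748] F [ 0.2 -0.8  0.1] 5.15
[-0.61  0.24 -0.36 -0.94 -0.67 -0.04]
[0, -0.0061, 0.0001, 0.0067, 0.004, -0.02, 0.007]
[0, -0.006, 0.0002, 0.0069, 0.004, -0.02, 0.007]
[0, -0.0058, 0.0003, 0.007, 0.004, -0.02, 0.007]

[0, -0.006, -0.0001, 0.0063, 0.001, -0.007, 0.002]
[0, -0.0059, -0.0, 0.0063, 0.001, -0.007, 0.002]
[0, -0.0059, -0.0, 0.0064, 0.001, -0.007, 0.002]
[0, -0.0058, 0.0, 0.0064, 0.001, -0.007, 0.002]
[0, -0.0058, 0.0, 0.0065, 0.001, -0.007, 0.002]
[0, -0.0057, 0.0, 0.0065, 0.001, -0.007, 0.002]
[0, -0.0057, 0.0001, 0.0066, 0.001, -0.007, 0.002]
[0, -0.0056, 0.0001, 0.0066, 0.001, -0.007, 0.002]
```

Request:
drive_tool --moves '[[[0,-0.006,0,0.0063,0.001,-0.007,0.002],[0,-0.006,0,0.0063,0.001,-0.007,0.002],[0,-0.006,0,0.0063,0.001,-0.007,0.002],[0,-0.006,0,0.0064,0.001,-0.007,0.002],[0,-0.006,0,0.0065,0.001,-0.007,0.002],[0,-0.006,0,0.0065,0.001,-0.007,0.002],[0,-0.0057,0,0.0065,0.001,-0.007,0.002],[0,-0.0056,0,0.0065,0.001,-0.007,0.002]]]'

```text
clock: 5.95
position: [533.0, -248.7, 132.4]
ee_rot: [-0.119, 0.922, 0.041, 0.367]
contact_force: [-59.7, -12.2, 32.8]
gripper_width: -0.3
```

```bash
python3 - <<'E'
from g import *
ab(); 
snap('scene','s3')
import sys
# arc waypoints
for th in (.6,.9,1.2,1.45): print(th,(-80*np.cos(th)).round(), (112+80*np.sin(th)).round())
E
```

```text
a,off,z -86.9 0.1 132.4 tz [ 0.666  0.163 -0.728] F [-59.7 -12.2  32.8] 5.95
0.6 -66.0 157.0
0.9 -50.0 175.0
1.2 -29.0 187.0
1.45 -10.0 191.0
```

View pics/s3.png

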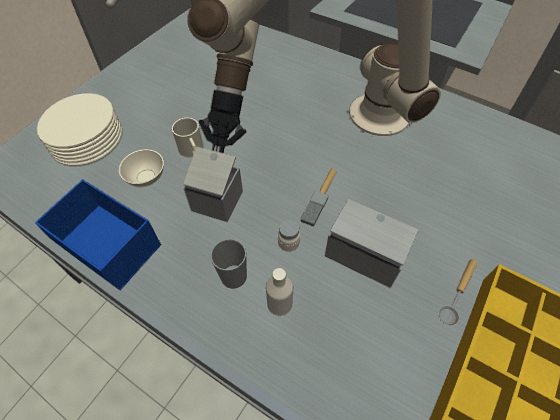

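The force (−60, +33) points along the lid plane away from the hinge. So a finger met the lid's front face, which means I came in too high. I'll back off and go in lower.

Request:
drive_tool --moves '[[[0,0,0,-0.008,0,0,0],[0,0.004,0,-0.02,0,0,0],[0,0.01,0,-0.01,0,0,0],[0,0,0,0,0,0,0]]]'

```text
clock: 6.4
position: [493.2, -258.6, 150.9]
ee_rot: [-0.117, 0.922, 0.04, 0.366]
contact_force: [-0.3, 0.7, 0.3]
gripper_width: -0.3
```

```bash
python3 - <<'E'
from g import *
ab(); s,_,_=snap('wrist','w4');_,_,D=snap('scene','s4')
for u,v in((211,160),(208,170),(203,182)):
    p=dep('scene',u,v,D); d=p-H; print(p.round(1), 'ang',np.arctan2(d[2]-120,-(d[0]*np.cos(YAW)+d[1]*np.sin(YAW))))
ga(-125,128,.785,3)
E
```

```text
a,off,z -127.9 -0.4 150.9 tz [ 0.665  0.16  -0.729] F [-0.3  0.7  0.3] 6.4
[ 553.1 -246.2  151.1] ang 0.4369012285060849
[ 576.6 -239.5  140. ] ang 0.44182121620167103
[ 606.7 -234.1  127.5] ang 0.5658850659856615
[0, 0.0048, 0.0003, 0.006, 0.001, -0.01, 0.007]
[0, 0.0049, 0.0003, 0.0059, 0.001, -0.01, 0.007]
[0, 0.0049, 0.0003, 0.0059, 0.001, -0.01, 0.007]
```

View pics/w4.png

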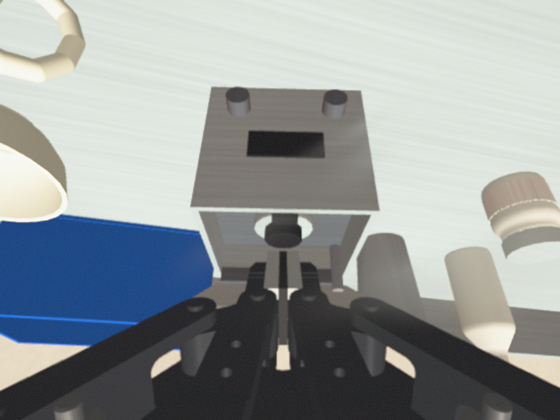

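```bash
python3 - <<'E'
import cv2
im=cv2.imread('pics/w4.png'); cv2.imwrite('pics/w4z.png',cv2.resize(im[180:310,180:400],None,fx=3.6,fy=3.6,interpolation=2))
E
```

```text
(no output)
```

View pics/w4z.png

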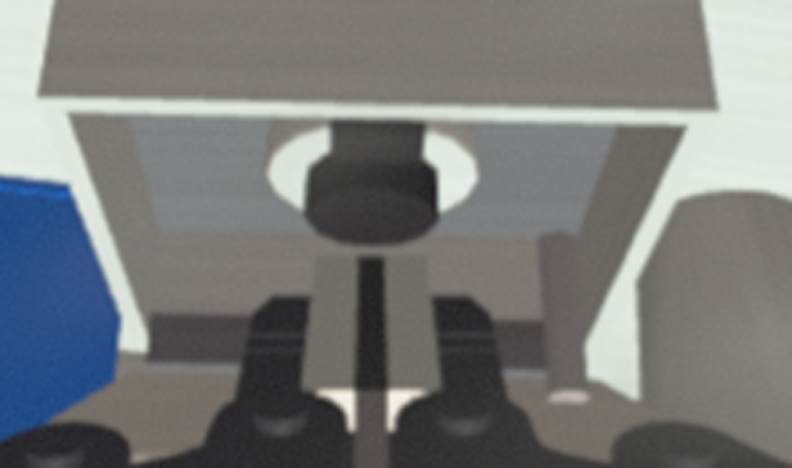

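Request:
drive_tool --moves '[[[0,0.006,0,0.006,0.001,-0.01,0.005],[0,0.006,0,0.006,0.001,-0.01,0.005],[0,0.006,0,0.006,0.001,-0.01,0.005],[0,0,0,0,0,0,0]]]'

```text
clock: 6.9
position: [497.3, -258.0, 123.6]
ee_rot: [-0.11, 0.917, 0.044, 0.38]
contact_force: [-0.2, -1.0, -0.2]
gripper_width: -0.2
```

```bash
python3 - <<'E'
from g import *
ab(); ga(-95,120,.785,5)
E
```

```text
a,off,z -123.8 -0.8 123.6 tz [ 0.688  0.165 -0.707] F [-0.2 -1.  -0.2] 6.9
[0, -0.0036, 0.0001, 0.0046, 0.001, 0.0, 0.001]
[0, -0.0036, 0.0001, 0.0046, 0.001, 0.0, 0.001]
[0, -0.0036, 0.0001, 0.0046, 0.001, 0.0, 0.001]
[0, -0.0036, 0.0001, 0.0046, 0.001, 0.0, 0.001]
[0, -0.0036, 0.0001, 0.0046, 0.001, 0.0, 0.001]
```

Request:
drive_tool --moves '[[[0,-0.0036,0,0.0046,0,0,0],[0,-0.0036,0,0.0046,0,0,0],[0,-0.0036,0,0.0046,0,0,0],[0,-0.0036,0,0.0046,0,0,0],[0,-0.0036,0,0.0046,0,0,0]]]'

```text
clock: 7.4
position: [529.6, -250.4, 120.7]
ee_rot: [-0.111, 0.917, 0.044, 0.381]
contact_force: [0.1, 1.0, -1.1]
gripper_width: -0.0
```

Request:
drive_tool --moves '[[[0,-0.006,0,-0.001,0,0,0],[0,-0.006,0,-0.001,0,0,0],[0,-0.006,0,-0.001,0,0,0]]]'

```text
clock: 7.7
position: [539.5, -247.3, 135.0]
ee_rot: [-0.111, 0.918, 0.045, 0.379]
contact_force: [-3.5, -0.6, -0.7]
gripper_width: 0.3
```

```bash
python3 - <<'E'
from g import *
ab(); ga(-71,150,.785,4)
E
```

```text
a,off,z -80.3 -0.1 135.0 tz [ 0.686  0.166 -0.709] F [-3.5 -0.6 -0.7] 7.7
[0, -0.0043, -0.0, -0.001, 0.001, -0.0, 0.002]
[0, -0.0043, -0.0, -0.001, 0.001, -0.0, 0.002]
[0, -0.0043, 0.0, -0.001, 0.001, -0.0, 0.002]
[0, -0.0043, 0.0, -0.001, 0.001, -0.0, 0.002]
```

Request:
drive_tool --moves '[[[0,-0.0045,0,-0.001,0,0,0],[0,-0.0045,0,-0.001,0,0,0],[0,-0.0045,0,-0.001,0,0,0],[0,-0.0045,0,-0.001,0,0,0]]]'

```text
clock: 8.1
position: [549.9, -244.8, 152.7]
ee_rot: [-0.111, 0.917, 0.044, 0.38]
contact_force: [-1.0, -0.9, -1.4]
gripper_width: 0.3
```

```bash
python3 - <<'E'
from g import *
ab(); ga(-47,170,.785,5)
_,_,D=snap('scene','s5')
E
```

```text
a,off,z -69.6 0.0 152.7 tz [ 0.687  0.165 -0.708] F [-1.  -0.9 -1.4] 8.1
[0, -0.0056, -0.0001, 0.0007, 0.001, -0.0, 0.002]
[0, -0.0056, -0.0, 0.0007, 0.001, -0.0, 0.002]
[0, -0.0056, -0.0, 0.0007, 0.001, -0.0, 0.002]
[0, -0.0056, -0.0, 0.0007, 0.001, -0.0, 0.002]
[0, -0.0056, -0.0, 0.0007, 0.001, -0.0, 0.002]
```

View pics/s5.png

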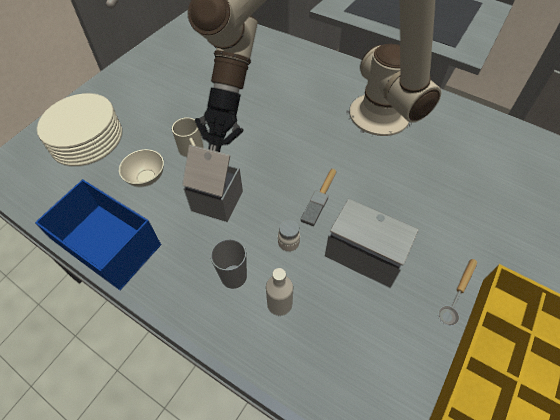

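The lid is coming up; its press mark is now at (208,155), with the fingers behind it. I'll carry on along the arc.

Request:
drive_tool --moves '[[[0,-0.0056,0,0.001,0,0,0],[0,-0.0056,0,0.001,0,0,0],[0,-0.0056,0,0.001,0,0,0],[0,-0.0056,0,0.001,0,0,0],[0,-0.0056,0,0.001,0,0,0]]]'

```text
clock: 8.65
position: [574.8, -238.7, 171.2]
ee_rot: [-0.111, 0.917, 0.044, 0.38]
contact_force: [-0.5, -0.4, -1.5]
gripper_width: -0.2
```

```bash
python3 - <<'E'
from g import *
ab(); ga(-19,183,.785,6)
E
```

```text
a,off,z -43.9 0.3 171.2 tz [ 0.687  0.165 -0.707] F [-0.5 -0.4 -1.5] 8.65
[0, -0.0043, -0.0001, 0.0015, 0.001, 0.0, 0.001]
[0, -0.0043, -0.0001, 0.0015, 0.001, 0.0, 0.001]
[0, -0.0043, -0.0001, 0.0015, 0.001, 0.0, 0.001]
[0, -0.0043, -0.0001, 0.0015, 0.001, 0.0, 0.001]
[0, -0.0043, -0.0001, 0.0015, 0.001, 0.0, 0.001]
[0, -0.0043, -0.0001, 0.0015, 0.001, 0.0, 0.001]
```

Request:
drive_tool --moves '[[[0,-0.0043,0,0.0015,0,0,0],[0,-0.0043,0,0.0015,0,0,0],[0,-0.0043,0,0.0015,0,0,0],[0,-0.0043,0,0.0015,0,0,0],[0,-0.0043,0,0.0015,0,0,0],[0,-0.0043,0,0.0015,0,0,0]]]'

```text
clock: 9.25
position: [600.5, -231.7, 182.5]
ee_rot: [-0.111, 0.918, 0.045, 0.379]
contact_force: [-0.3, -0.8, -2.1]
gripper_width: -0.4
```

```bash
python3 - <<'E'
from g import *
ab(); ga(6,186,.785,5)
_,_,D=snap('scene','s6')
E
```

```text
a,off,z -17.3 1.2 182.5 tz [ 0.686  0.167 -0.709] F [-0.3 -0.8 -2.1] 9.25
[0, -0.0038, -0.0003, 0.0028, 0.001, -0.0, 0.001]
[0, -0.0038, -0.0003, 0.0028, 0.001, -0.0, 0.001]
[0, -0.0038, -0.0003, 0.0028, 0.001, -0.0, 0.001]
[0, -0.0038, -0.0003, 0.0028, 0.001, -0.0, 0.001]
[0, -0.0038, -0.0003, 0.0028, 0.001, -0.0, 0.001]
```

View pics/s6.png

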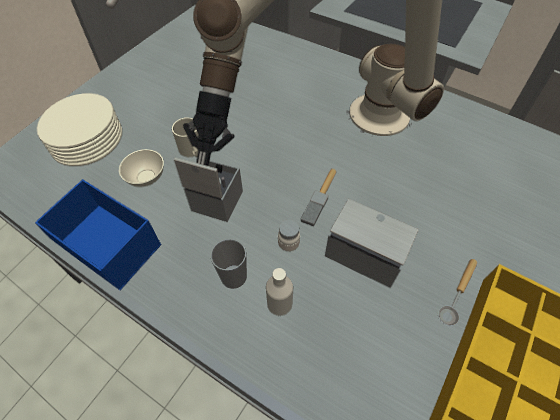

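The lid is nearly upright, so I'll push it past vertical.

Request:
drive_tool --moves '[[[0,-0.0038,0,0.003,0,0,0],[0,-0.0038,0,0.003,0,0,0],[0,-0.0038,0,0.003,0,0,0],[0,-0.0038,0,0.003,0,0,0],[0,-0.0038,0,0.003,0,0,0],[0,0,0,0,0,0,0]]]'

```text
clock: 9.9
position: [624.6, -225.8, 183.2]
ee_rot: [-0.111, 0.918, 0.045, 0.377]
contact_force: [-3.2, -1.2, -0.9]
gripper_width: 0.1
```

```bash
python3 - <<'E'
from g import *
ab()
_,_,D=snap('scene','s7')
E
```

```text
a,off,z 7.6 1.5 183.2 tz [ 0.682  0.167 -0.712] F [-3.2 -1.2 -0.9] 9.9
```

View pics/s7.png

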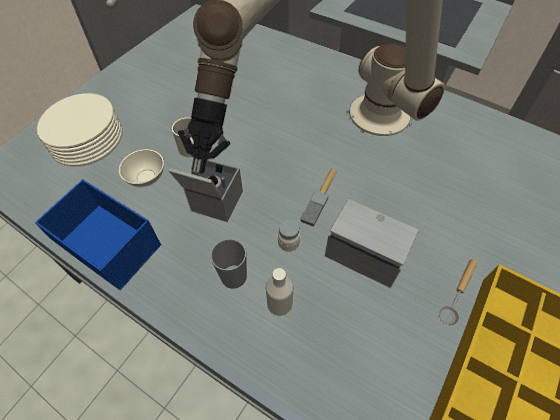

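The lid leans back past upright, at roughly 1.75 rad from the contact geometry. I'll back away toward the button.

Request:
drive_tool --moves '[[[0,0.014,0,-0.014,0,0,0],[0,0.014,0,-0.014,0,0,0],[0,0.014,0,-0.014,0,0,0],[0,0,0,0,0,0,0]]]'

```text
clock: 10.35
position: [570.4, -239.5, 189.7]
ee_rot: [-0.112, 0.916, 0.044, 0.383]
contact_force: [0.8, -0.5, -0.2]
gripper_width: 0.0
```

```bash
python3 - <<'E'
from g import *
ab(); ga(-53,150,.3,6,-3)
_,_,D=snap('scene','s8');snap('top','t8');snap('wrist','w8')
im=cv2.imread('pics/t8.png'); cv2.imwrite('pics/t8z.png',cv2.resize(im[150:250,300:420],None,fx=6,fy=6,interpolation=2))
E
```

```text
a,off,z -48.3 0.5 189.7 tz [ 0.691  0.166 -0.703] F [ 0.8 -0.5 -0.2] 10.35
[0, 0.0053, -0.0005, 0.0041, 0.0, 0.082, 0.002]
[0, 0.0049, -0.0005, 0.0045, 0.0, 0.082, 0.002]
[0, 0.0045, -0.0006, 0.0049, 0.0, 0.082, 0.002]
[0, 0.0041, -0.0006, 0.0052, 0.0, 0.082, 0.002]
[0, 0.0037, -0.0006, 0.0056, 0.0, 0.082, 0.002]
[0, 0.0032, -0.0006, 0.0058, 0.0, 0.082, 0.002]
```

View pics/t8z.png

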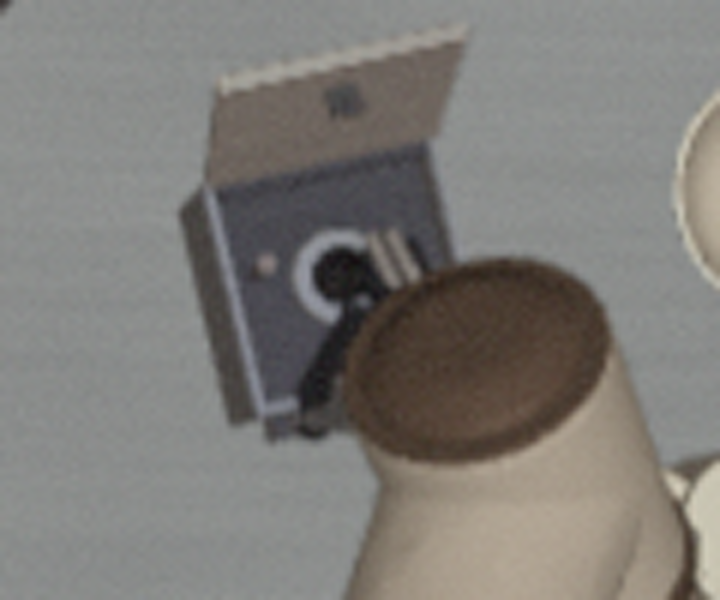

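View pics/w8.png

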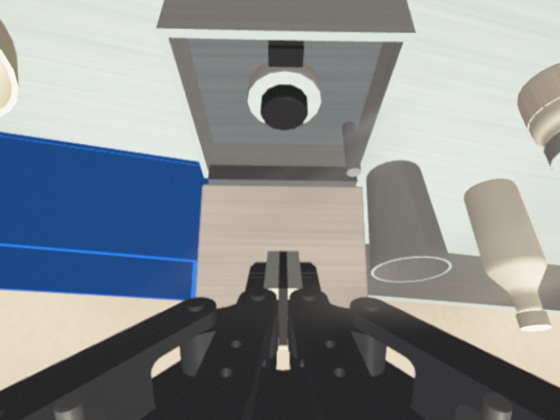

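The top view shows the lid leaning back beyond the hinge with the black button free at zoom (342,272). Wrist view: button at about (284,107).

```bash
python3 - <<'E'
from g import *
def loc(p):
    d=p-H; print(p.round(1),(d[0]*np.cos(YAW)+d[1]*np.sin(YAW)).round(1),(-d[0]*np.sin(YAW)+d[1]*np.cos(YAW)).round(1))
loc(plane('top',300+342/6-.4,150+272/6-.4,98))
# wrist
p=arm.camera_params('wrist'); f=210/np.tan(np.radians(p['fov_y'])/2); s=arm.read_state()
T=np.eye(4);T[:3,:3]=R.from_quat(s['ee_rot']).as_matrix();T[:3,3]=s['position'];T=T@np.array(p['T_tool_cam'])
x,y=(284.5-p['cx'])/f,(107-p['cy'])/f
d=T[:3,:3]@np.array([x,y,1]);o=T[:3,3];loc(o+d*(98-o[2])/d[2])
D=np.load('pics/w8.npy'); print(D[107,284]); loc(o+d*D[107,284])
E
```

```text
[ 568.2 -240.6   98. ] -50.7 -0.1
[ 561.6 -241.9   98. ] -57.5 0.2
191.99338
[ 562.6 -241.6   96.9] -56.4 0.2
```

```bash
python3 - <<'E'
from g import *
ga(-46,115,.2,8,-3)
E
```

```text
[0, 0.0065, -0.0004, 0.0066, 0.0, 0.074, 0.002]
[0, 0.006, -0.0004, 0.0071, 0.0, 0.074, 0.002]
[0, 0.0055, -0.0004, 0.0075, 0.0, 0.074, 0.002]
[0, 0.0049, -0.0004, 0.0079, 0.0, 0.074, 0.002]
[0, 0.0043, -0.0004, 0.0082, 0.0, 0.074, 0.002]
[0, 0.0037, -0.0004, 0.0085, 0.0, 0.074, 0.002]
[0, 0.0031, -0.0004, 0.0088, 0.0, 0.074, 0.002]
[0, 0.0024, -0.0004, 0.009, 0.0, 0.074, 0.002]
```

Request:
drive_tool --moves '[[[0,0.0065,-0.0004,0.0066,0,0.074,0.002],[0,0.006,-0.0004,0.007,0,0.074,0.002],[0,0.0055,-0.0004,0.0075,0,0.074,0.002],[0,0.005,-0.0004,0.008,0,0.074,0.002],[0,0.0043,-0.0004,0.008,0,0.074,0.002],[0,0.0037,-0.0004,0.0085,0,0.074,0.002],[0,0.003,-0.0004,0.0085,0,0.074,0.002],[0,0.0024,-0.0004,0.009,0,0.074,0.002],[0,0,0,0,0,0,0]]]'

```text
clock: 11.4
position: [584.7, -238.0, 116.6]
ee_rot: [-0.115, 0.989, 0.01, 0.093]
contact_force: [-0.0, 0.4, -0.5]
gripper_width: 0.1
```

```bash
python3 - <<'E'
from g import *
ab(); ga(-46,103,.2,4,-3)
s,_,_=snap('wrist','w9')
E
```

```text
a,off,z -34.1 -1.3 116.6 tz [ 0.182  0.041 -0.982] F [-0.   0.4 -0.5] 11.4
[0, 0.0036, -0.0004, 0.0028, -0.001, -0.003, 0.0]
[0, 0.0036, -0.0004, 0.0028, -0.001, -0.003, 0.0]
[0, 0.0036, -0.0004, 0.0028, -0.001, -0.003, 0.0]
[0, 0.0036, -0.0004, 0.0028, -0.001, -0.003, 0.0]
```

View pics/w9.png

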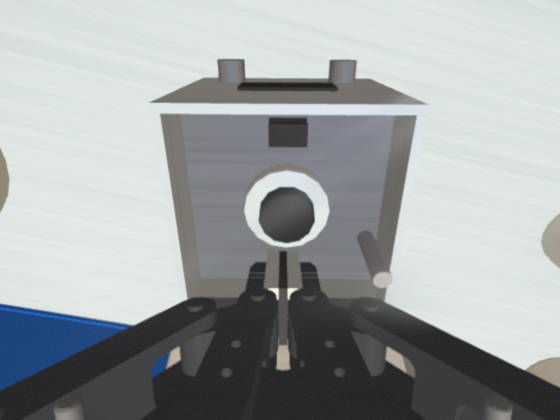

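```bash
python3 - <<'E'
from g import *
D=np.load('pics/w9.npy'); p=arm.camera_params('wrist'); f=210/np.tan(np.radians(p['fov_y'])/2);T=np.array(p['T_tool_cam'])
for u,v in((268,262),(316,270),(320,300),(352,304),(375,306),(395,315),(420,325),(450,340),(500,370),(382,280),(287,215),(262,215)):
    d=D[v,u]; q=T[:3,:3]@np.array([(u-p['cx'])/f*d,(v-p['cy'])/f*d,d])+T[:3,3]; print(u,v,d.round(),q.round(1))
E
```

```text
268 262 137.0 [ 11.6  -6.5 -15.4]
316 270 139.0 [  7.5  12.7 -14.1]
320 300 107.0 [ 12.3  10.9 -45.8]
352 304 104.0 [ 12.8  20.2 -49. ]
375 306 101.0 [ 13.9  26.3 -51.9]
395 315 98.0 [ 12.8  31.3 -55.1]
420 325 95.0 [ 12.2  36.9 -59. ]
450 340 89.0 [ 11.7  42.5 -64.9]
500 370 78.0 [ 12.2  48.4 -76.3]
382 280 140.0 [  3.1  39.7 -14.1]
287 215 164.0 [21.9  1.3 16.1]
262 215 164.0 [ 22.  -10.5  15.7]
```

Request:
drive_tool --moves '[[[0,0.0036,-0.0008,0.002,0,0,0],[0,0.0036,-0.0008,0.002,0,0,0],[0,0.0036,-0.0008,0.002,0,0,0],[0,0.0036,-0.0008,0.002,0,0,0],[0,0,0,0,0,0,0]]]'

```text
clock: 11.95
position: [571.5, -244.8, 107.5]
ee_rot: [-0.114, 0.989, 0.01, 0.097]
contact_force: [-0.2, -0.2, 0.3]
gripper_width: -0.1
```

Request:
drive_tool --moves '[[[0,0.0004,0,0.002,0,0,0],[0,0.0004,0,0.002,0,0,0]]]'

```text
clock: 12.15
position: [571.4, -245.4, 104.0]
ee_rot: [-0.113, 0.989, 0.01, 0.098]
contact_force: [-0.3, 0.2, -0.3]
gripper_width: 0.3
```

```bash
python3 -c "
from g import *
ab()"
```

```text
a,off,z -48.7 -5.5 104.0 tz [ 0.191  0.042 -0.981] F [-0.3  0.2 -0.3] 12.15
```

Request:
drive_tool --moves '[[[0,0.0004,0,0.002,0,0,0],[0,0.0004,0,0.002,0,0,0],[0,0.0004,0,0.002,0,0,0]]]'

```text
clock: 12.45
position: [571.6, -245.4, 97.6]
ee_rot: [-0.114, 0.989, 0.01, 0.098]
contact_force: [-1.8, 0.8, 2.2]
gripper_width: -0.1
```

Request:
drive_tool --moves '[[[0,0.0004,0,0.002,0,0,0],[0,0.0004,0,0.002,0,0,0]]]'

```text
clock: 12.65
position: [571.7, -245.5, 94.0]
ee_rot: [-0.114, 0.989, 0.01, 0.098]
contact_force: [-0.8, 1.5, 5.0]
gripper_width: 0.0
```

Request:
drive_tool --moves '[[[0,0.0003,0,0.002,0,0,0],[0,0.0003,0,0.002,0,0,0]]]'

```text
clock: 12.85
position: [571.8, -245.6, 93.0]
ee_rot: [-0.115, 0.988, 0.009, 0.098]
contact_force: [-7.7, 2.8, 17.4]
gripper_width: -0.3
```

The button is bottomed (17 N), so I'll hold briefly, then let go and leave along the tool axis, clear of the lid.

Request:
drive_tool --moves '[[[0,0,0,0,0,0,0],[0,0,0,-0.01,0,0,0],[0,0,0,-0.03,0,0,0],[0,0,0,-0.04,0,0,0],[0,0,0,-0.045,0,0,0],[0,0.03,0,-0.03,0,0,0],[0,0.04,0,0,0,0,0],[0,0.04,0,0,0,0,0],[0,0.04,0,0,0,0,0],[0,0.04,0,0,0,0,0],[0,0,0,0,0,0,0],[0,0,0,0,0,0,0]]]'

```text
clock: 14.05
position: [354.2, -295.9, 215.6]
ee_rot: [-0.116, 0.988, 0.007, 0.101]
contact_force: [0.6, 0.3, 0.1]
gripper_width: -0.2
```

```bash
python3 - <<'E'
from g import *
ab(); snap('top','t10'); snap('scene','s10')
D=np.load('pics/t10.npy')
for u,v in((357,167),(360,166),(357,195),(358,197)):
    p=dep('top',u,v,D); d=p-H; print(u,v,p.round(1),(d[0]*np.cos(YAW)+d[1]*np.sin(YAW)).round(1))
im=cv2.imread('pics/t10.png'); cv2.imwrite('pics/t10z.png',cv2.resize(im[70:290,90:470],None,fx=2.1,fy=2.1,interpolation=2))
E
```

```text
a,off,z -271.8 -4.9 215.6 tz [ 0.198  0.038 -0.98 ] F [0.6 0.3 0.1] 14.05
357 167 [ 630.6 -226.8  191.8] 13.1
360 166 [ 636.3 -237.9  173.4] 16.2
357 195 [ 568.3 -242.2   95.3] -51.0
358 197 [ 562.5 -244.4   98.2] -57.2
```

View pics/t10z.png

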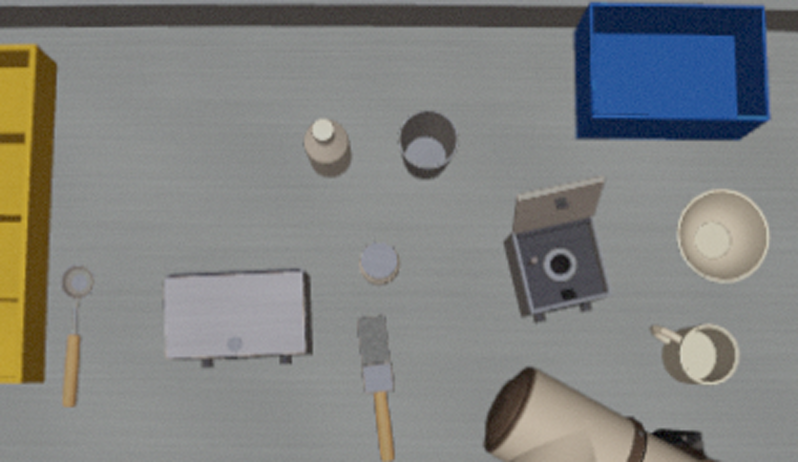

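View pics/s10.png

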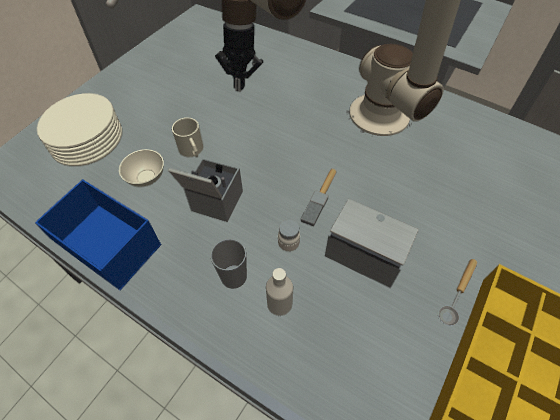

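The lid leans to about 1.75 rad, and the button top is back at 95–98 mm by depth. The wide lid is shut, the bystanders are where they were, and the arm is clear of everything.

```bash
python3 -c "
from bench import arm
print(arm.job_done())"
```

```text
the job is handed in; nothing more can be done
None
```

I've handed the job in after about 14 s: the pump in the small dosing box is primed and its lid stands open. The hand-in gave no verdict.

- **Catch:** I pressed the lid at its mark with the shut fingertips until it hit its stop (18 N). It then sprang ajar to about 0.45 rad, as measured from depth.
- **Lid:** I pushed it up and back past upright. Afterwards it stood at about 1.7–1.8 rad, from depth and contact geometry.
- **Button:** I pressed it until it bottomed out at 17 N. The tip dropped about 6–7 mm after reaching the button's expected height. Once released, the button top read 95–98 mm high, against 98 mm nominal. The depth reading is only good to a few mm, so it doesn't settle the 1.5 mm limit by itself.
- **Surroundings:** In the last pictures the wide lid is shut and the bystanders look unmoved; I compared those by eye. The robot is clear of everything, with no contact force.

**One thing went wrong:** my first attempt to get under the ajar lid was too high. A finger pressed on the lid's front face with about 69 N, probably finger contact rather than the gripper body. I backed off, found the lid angle unchanged, and went in lower. The wrist and top cameras also disagreed by about 6 mm on the button's front-to-back position, so I pressed between the two.

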